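Open the latched instrument case in the measuring room

ROBOT

A 6-joint arm with a two-finger parallel gripper is mounted at the origin on the work surface. World frame = base frame: x ahead of the robot, y to its left, z up, the work surface at z = 0. Lengths are in m, angles in rad, forces in N, time in s.
With the tool pointing down it reaches from about 0.35 to 1 m from the base axis. Payload 7.1 kg.
Tool frame: the origin (TCP) lies between the finger pads; the fingertips stand 22 mm ahead of it and the grasp point (between the pads) lies 3 mm ahead of it; z points along the fingers, y is the line along which they close (so a half turn about z gives the same grasp; the last joint's range is limited). The gripper opens to 85 mm and grips with 20 to 120 N. Pads are 22 mm wide; open, the fingers measure 114 mm over their backs; the gripper's body (76 mm by 85 mm) begins 54 mm behind the grasp point. The pads swing forward as they close: fully open they stand 13 mm farther back than shut.
Start: joints at [-1.178, 0.423, 1.63, -0, 1.089, -0.019], TCP at [0.25, -0.573, 0.253] pointing down, gripper open.
Joint ranges: [-3, 3], [-0.9, 2.11], [0.09, 2.58], [-1.31, 4.45], [0.11, 2.69], [-2.54, 2.54]. Speed limits (rad/s): [2.39, 2.39, 3.01, 3.14, 3.14, 3.14].

INTERFACE

Orientations are given as a rotation vector (axis times angle).
In Python, from rig import manip gives the robot as it stands. The module is installed in compiled form; this text tells all that it offers. Calls block until the motion is done:
- manip.move_to(position, orientation): joint-space move of the TCP to a pose.
- manip.servo_line(position, orientation=None, rate=0.15): straight line of the TCP; orientation=None keeps the orientation; rate is the mean speed in m/s.
- manip.set_joints(angles): joint-space move.
- manip.command_gripper(opening, f_grip=None): finger opening in m; f_grip is the grip in N (None keeps the last); returns when the fingers have stopped.
- manip.hold(seconds).
- manip.solve_ik(position, orientation): joint angles nearest the present ones, or None.
- manip.camera(name): name is "side" or "top" or "wrist"; returns a dict with "image" (420x560x3 uint8, red, green, blue), "fx", "fy", "cx", "cy" (pixels), "k1" (the pictures are not rectified: a ray, as slopes to the right and down, at radius r is drawn at 1 + k1 r^2 times it, then the intrinsics apply), "cam_to_world" (4x4, takes a point from camera to world coordinates); the wrist camera has in their place "mount" (4x4, takes a point from camera to tool coordinates, whose origin is the TCP and whose axes are the flange's). Camera axes: x right, y down, z forward; pixel columns grow to the right and rows downward; lengths in m; the calibration is good to about 2 mm. A picture is of the moment at which its call begins: read the wrist's pose just before it. There is no depth.
A pose or a line that the arm cannot do raises manip.IKError and nothing moves.
- manip.sign_off(): hands the job in; it is judged then, once.
Readings, each from a call of its own:
- manip.get_time(): time.
- manip.get_joint_positions(): joint angles.
- manip.get_joint_vel(): joint speeds.
- manip.get_tau(): joint torques, N m.
- manip.get_position(): TCP position.
- manip.get_ee_rot(): TCP orientation.
- manip.get_contact_force(): force on the tool from outside, world axes, zero at the start.
- manip.get_torque(): the same for the moment, N m.
- manip.get_width(): finger opening in m.
- manip.get_grip_force(): force on a finger pad.
Only numpy, scipy, OpenCV 4.12 (cv2) and the standard library are available. Lean on these libraries where they do the work, as an engineer would, in place of code of your own. Each camera call takes 0.05 s, during which the arm holds its last target. There are 200 camera calls.

TASK

Open the black instrument case: press the red release button by feel, gently (14 N at most), until the T-handle pops out, turn the handle a quarter turn anticlockwise to its stop, and only then lift the lid with it to at least 30 degrees and leave it standing open. Do not force the latch, and leave the other things on the bench where they are.

Things in the scene. Friction and masses are not known exactly. Their poses are not given: they have to be found in the camera images.
- case: Black instrument case, aluminium edges, fixed to the bench. Base 250 (x) x 340 (y) x 95 mm high plus lid 45 mm deep (lid top 140 mm above the bench). Origin: centre of its underside; x points from the front (latch side) to the hinge side, z up; turned up to 15 degrees.
- button: Stem of the red release button; origin on its axis, level with the grey latch plate (142 mm above the bench) unpressed, 52 mm from the latch axis on its hinge side. Red cap 22 mm across, set at a height not given: top 10 to 19 mm above the origin. Goes 6 mm straight down on a spring (3 N at touch, 7 to 9 N near the hard stop), frees the handle at 4.5 to 5 mm, springs back. Its collar is 1 mm high.
- handle_seat (a point): Point of the lid on the latch axis, level with the latch plate's top (2 mm above the lid top). z is the lid's normal, x points from the lid's front to its hinge. The latch plate is 114 x 144 mm; the dish in it is a pocket 60 (x) x 120 (y) mm, 19 mm deep, centred here, in which the stowed handle lies with its bar along y, top level with the plate.
- handle_bar (a point): Centre of the black T-handle's bar: 96 mm long (this frame's y), 14 wide (x), 14 high (z), flat sided, on a steel shank 22 mm across under its middle. Stowed: 7 mm below handle_seat; popped out: 23 mm above it, the bar's underside 16 mm above the latch plate, the lid and plate all round below it free.
- lid_hinge (a point): Middle of the lid's hinge line, on the far top edge of the base, 95 mm above the bench; the line runs along this frame's y. The latch axis is 188 mm from it, the lid's front edge 250 mm.
- handle_pop (a joint): How far the T-handle has sprung out along its axis, m: 0 stowed, 0.030 fully out. A spring of 9 N (stowed) to 5 N (out) drives it and keeps it out.
- handle_turn (a joint): Turn of the T-handle, rad: 0 latched (bar along the lid's y), growing anticlockwise from above, stop at 1.571 (bar along the lid's x). Turns only when 20 mm or more out, and needs about 0.15 to 0.25 N m (cam dragging under its keeper, pressed by the lid seal); the cam clears at about 1.1 rad and the lid rises a little. Stays where left.
- lid (a joint): Opening angle of the lid, rad: 0 shut, 1.3 fully open, its front edge rising. About 8 to 13 N of upward pull at the handle lifts it; its stiff hinge keeps it where it is left.
- keeper: Steel keeper, fixed inside the case's front wall, hidden until the lid opens: the lip, 70 mm wide, under which the latch's cam holds the lid (the seal alone loads it with some 6 N). Origin: middle of the lip's inner edge, 30 mm in front of the latch axis, 88 mm above the bench. Pulling up the lid while it is still latched loads it; 25 N is too much.
- stand: Bystander: comparator stand, black base 100 x 80 x 40 mm with an upright steel column to 160 mm. Origin: centre of its underside.
- dial_gauge: Bystander: blue magnetic base 60 x 50 x 35 mm carrying a round dial, 131 mm high. Origin: centre of its underside.
- gauge_box: Bystander: wooden gauge-block box 100 x 140 x 45 mm. Origin: centre of its underside.
- pliers: Bystander: pliers with red grips, 160 mm long, 14 mm high. Origin: under the pivot.

How it is judged:
On the way, in this order (a step that is already met when the one before it is completed fails the run):
1. the button has been pressed and the T-handle has popped out at least 25 mm (value of joint handle_pop above 0.025 m and value of joint handle_turn below 0.3 rad), for 0.2 s.
2. the T-handle is turned at least 80 degrees, up to its stop, with the lid still down (value of joint handle_turn above 1.4 rad and value of joint lid below 0.15 rad), for 0.2 s.
At the end, for the whole second after the job is handed in: The lid stands open by itself at more than 0.5 rad (29 degrees), at rest (under 0.05 rad/s), with the T-handle still popped out (over 25 mm) and turned (over 1.3 rad) (value of joint lid above 0.5 rad and velocity of joint lid between -0.05 and 0.05 rad/s and value of joint handle_turn above 1.3 rad and value of joint handle_pop above 0.025 m); the robot touches nothing.
It fails at once if the release button is pressed with more than 14 N (contact force between the fingers and button above 14 N).
It fails at once if the latch is forced: the lid is pulled against its keeper with more than 25 N (contact force between keeper and anything else above 25 N).
It fails at once if a bystander (stand, dial gauge, gauge box or pliers) is moved by more than 15 mm (distance of any of stand, dial_gauge, gauge_box, pliers from where it was at the start of the episode above 0.015 m).
It also fails if it takes over 59 s, if anything falls off the work surface, if the arm or the gripper's body presses on something with over 40 N, if the wrist force passes 120 N, or if a joint passes its speed limit or range.

## Working session

There is one attempt and no reset: what is moved stays moved. The work goes in short steps, each a Python script; the robot and the scene stay as the last script left them, time stands still between calls to the robot, and variables do not carry over. Pictures are saved under pics/ and viewed, at most 10 in all, crops included, and the job is handed in when it is done.

```bash
mkdir -p pics; cat > h.py <<'E'
from rig import manip
import numpy as np, cv2
from scipy.spatial.transform import Rotation as R
def snap(n,f):
    T=np.eye(4); T[:3,3]=manip.get_position(); T[:3,:3]=R.from_rotvec(manip.get_ee_rot()).as_matrix()
    c=manip.camera(n); cv2.imwrite(f,c["image"][:,:,::-1])
    M=c["cam_to_world"] if "cam_to_world" in c else T@np.array(c["mount"])
    np.savez(f[:-4]+'.npz',M=M,k=[c[x] for x in("fx","fy","cx","cy","k1")]); return c
def pix(f,uv,z):
    d=np.load(f[:-4]+'.npz'); fx,fy,cx,cy,k1=d['k']; M=d['M']
    K=np.array([[fx,0,cx],[0,fy,cy],[0,0,1]])
    s=cv2.undistortPoints(np.array(uv,float).reshape(-1,1,2),K,np.array([k1,0,0,0.]))[:,0]
    r=np.c_[s,np.ones(len(s))]@M[:3,:3].T; o=M[:3,3]
    return o+r*((np.array(z)-o[2])/r[:,2])[:,None]
E
python3 - <<'E'
from h import *
for n in("top","side"):
    c=snap(n,f"pics/{n}0.png"); print(np.round(c["cam_to_world"],3))
print(manip.get_time(), manip.get_ee_rot(), np.round(manip.camera("wrist")["mount"],3))
E
```

```text
[[ 0.026 -0.988  0.15   0.391]
 [-1.    -0.024  0.021 -0.002]
 [-0.017 -0.15  -0.989  1.144]
 [ 0.     0.     0.     1.   ]]
[[-0.981 -0.12   0.153  0.392]
 [-0.194  0.513 -0.836  0.825]
 [ 0.022 -0.85  -0.527  0.63 ]
 [ 0.     0.     0.     1.   ]]
0.1 [-3.07389200e+00 -6.41979327e-01  3.65005371e-04] [[-0.    -0.959 -0.282  0.072]
 [ 1.    -0.001  0.001 -0.001]
 [-0.001 -0.282  0.959 -0.12 ]
 [ 0.     0.     0.     1.   ]]
```

View pics/top0.png

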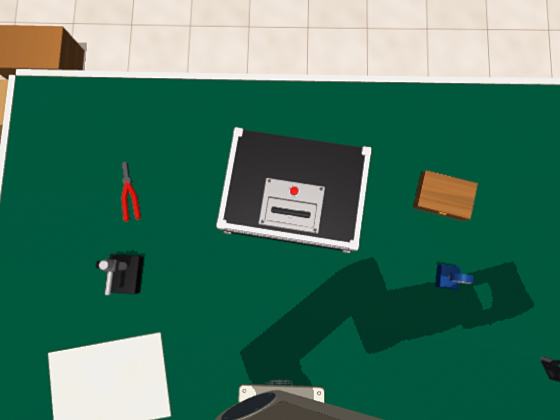

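View pics/side0.png

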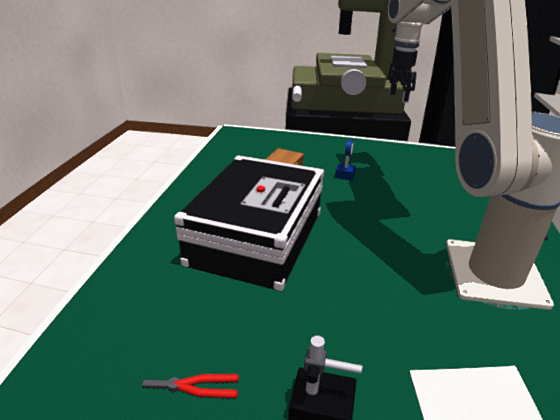

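The top view shows the lid corners near (238,130), (370,150), (357,247) and (220,227), the button at (294,190) and the bar at (291,211). I'll compute rough positions and look from above with the wrist camera.

```bash
python3 - <<'E'
from h import *
f="pics/top0.png"
P=pix(f,[(238,130),(370,150),(357,247),(220,227),(294,190),(291,211),(273,209),(309,215)],[.14,.14,.14,.14,.155,.142,.142,.142]); print(np.round(P,3))
bar=P[5]; d=P[4]-P[5]; yaw=np.arctan2(*(P[0]-P[3]+P[1]-P[2])[1::-1]); print("yaw",yaw)
# tool pointing down with tool x = case +x*s
def ori(a): return (R.from_euler('z',a)*R.from_euler('x',np.pi)).as_rotvec()
for a in (yaw,yaw+np.pi):
    x=np.array([np.cos(a),np.sin(a)]); p=np.r_[bar[:2]+.02*np.array([np.cos(yaw),np.sin(yaw)])-.12*x,.32]
    q=manip.solve_ik(p,ori(a)); print(a,p,q)
    if q is not None:
        manip.move_to(p,ori(a)); manip.hold(.3); snap("wrist","pics/w1.png"); break
print(manip.get_time(),manip.get_contact_force())
E
```

```text
[[ 0.745  0.123  0.14 ]
 [ 0.7   -0.205  0.14 ]
 [ 0.46  -0.173  0.14 ]
 [ 0.5    0.157  0.14 ]
 [ 0.592 -0.02   0.155]
 [ 0.543 -0.014  0.142]
 [ 0.547  0.03   0.142]
 [ 0.534 -0.057  0.142]]
yaw -0.13549039880319783
-0.13549039880319783 [ 4.43808628e-01 -2.59082766e-04  3.20000000e-01] [-2.74003395e-02  6.57760983e-02  1.94163745e+00 -8.88178420e-16
  1.13417910e+00  1.67888639e+00]
2.675 [-1.19336929 -0.48046324 -0.62943   ]
```

View pics/w1.png

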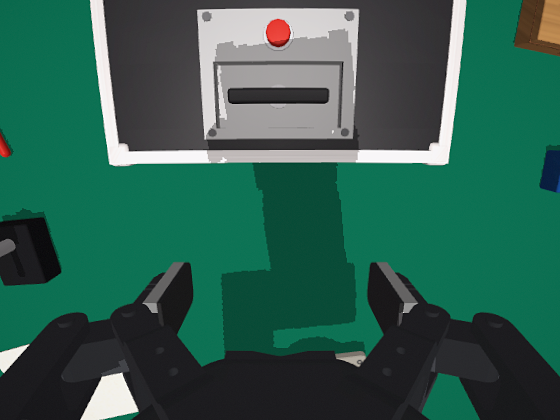

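```bash
python3 - <<'E'
from h import *
f="pics/w1.png"
im=cv2.imread(f); cv2.imwrite("pics/w1c.png",cv2.resize(im[0:150,190:370],None,fx=4,fy=4,interpolation=cv2.INTER_CUBIC))
uv=[(197,10),(359,10),(354,139),(205,139),(229,88),(328,88),(329,103),(228,103),(278,36)]
P=pix(f,uv,[.142]*8+[.143]); print(np.round(P,4)); print(P[:4].mean(0),P[4:8].mean(0))
for a,b in((3,0),(2,1),(7,4)): print(np.linalg.norm(P[a]-P[b]),np.arctan2(*(P[b]-P[a])[1::-1]))
for a,b in((0,1),(3,2),(4,5),(7,6)): print(np.linalg.norm(P[a]-P[b]),np.arctan2(*(P[b]-P[a])[1::-1])+np.pi/2)
E
```

```text
[[ 0.6249  0.0502  0.142 ]
 [ 0.6052 -0.0929  0.142 ]
 [ 0.4924 -0.079   0.142 ]
 [ 0.5121  0.0646  0.142 ]
 [ 0.5549  0.0331  0.142 ]
 [ 0.5423 -0.0584  0.142 ]
 [ 0.5288 -0.058   0.142 ]
 [ 0.5418  0.0364  0.142 ]
 [ 0.5925 -0.0183  0.143 ]]
[ 0.55866947 -0.01429735  0.142     ] [ 0.54195642 -0.011723    0.142     ]
0.11369227062775529 -0.1270570836854312
0.11366785267200885 -0.12263395040563387
0.013505871964219155 -0.24523876905762151
0.14445617665443605 -0.13679635298672288
0.14495867378741278 -0.13658646455559165
0.09244464316672625 -0.13665869102588357
0.09534932493189284 -0.1366677152053688
```

View pics/w1c.png

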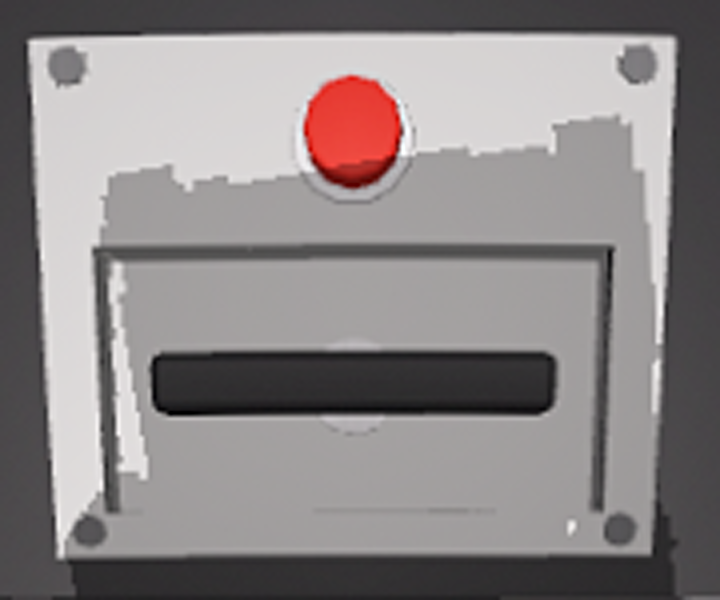

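The wrist view confirms it: the plate measures 114 x 144 mm, yaw is about -0.134, the bar centre is (0.542,-0.012) and the collar at crop (352,140) gives the button at about (0.593,-0.0185). Now I'll press it by feel.

```bash
cat >> h.py <<'E'
YAW=-.134; ex=np.array([np.cos(YAW),np.sin(YAW),0]); BAR=np.array([.5418,-.0119,.142]); BTN=np.array([.593,-.0187,.142])
def ori(a): return (R.from_euler('z',a)*R.from_euler('x',np.pi)).as_rotvec()
E
python3 - <<'E'
from h import *
manip.command_gripper(0.0,20)
p=BTN.copy(); p[2]=.23; manip.move_to(p,ori(YAW)); p[2]=.190; manip.servo_line(p,rate=.1); manip.hold(.3)
f0=np.mean([manip.get_contact_force() for _ in range(5)],0); print(f0,manip.get_time(),manip.get_position())
zt=None; log=[]
for i in range(70):
    p[2]-=.001 if zt is None else .0005
    manip.servo_line(p,rate=.02); manip.hold(.05)
    F=(np.array(manip.get_contact_force())-f0)[2]; z=manip.get_position()[2]; log.append((round(p[2],4),round(z,4),round(F,2)))
    if zt is None and F>1.5: zt=z
    if F>10.0 or (zt and zt-z>.0056) or p[2]<.166: break
print(log[-18:],zt,manip.get_time())
p[2]=.23; manip.servo_line(p,rate=.1)
q=np.r_[BAR[:2]-.09*ex[:2],.32]; manip.move_to(q,ori(YAW)); manip.hold(.2); snap("wrist","pics/w2.png"); print(manip.get_time())
E
```

```text
[0.06230285 0.37730929 0.12313265] 5.025 [ 0.59327224 -0.01870542  0.19051948]
[(np.float64(0.18), np.float64(0.1799), np.float64(0.11)), (np.float64(0.179), np.float64(0.179), np.float64(0.24)), (np.float64(0.178), np.float64(0.1779), np.float64(-0.59)), (np.float64(0.177), np.float64(0.177), np.float64(0.1)), (np.float64(0.176), np.float64(0.1759), np.float64(-0.52)), (np.float64(0.175), np.float64(0.1753), np.float64(4.19)), (np.float64(0.1745), np.float64(0.1749), np.float64(5.42)), (np.float64(0.174), np.float64(0.1746), np.float64(6.58)), (np.float64(0.1735), np.float64(0.1742), np.float64(7.49)), (np.float64(0.173), np.float64(0.1737), np.float64(8.12)), (np.float64(0.1725), np.float64(0.1732), np.float64(7.4)), (np.float64(0.172), np.float64(0.1727), np.float64(7.25)), (np.float64(0.1715), np.float64(0.1723), np.float64(7.86)), (np.float64(0.171), np.float64(0.1717), np.float64(7.7)), (np.float64(0.1705), np.float64(0.171), np.float64(6.52)), (np.float64(0.17), np.float64(0.1706), np.float64(6.21)), (np.float64(0.1695), np.float64(0.1701), np.float64(6.67)), (np.float64(0.169), np.float64(0.1696), np.float64(6.58))] 0.17529611601217063 13.125
14.8417
```

View pics/w2.png

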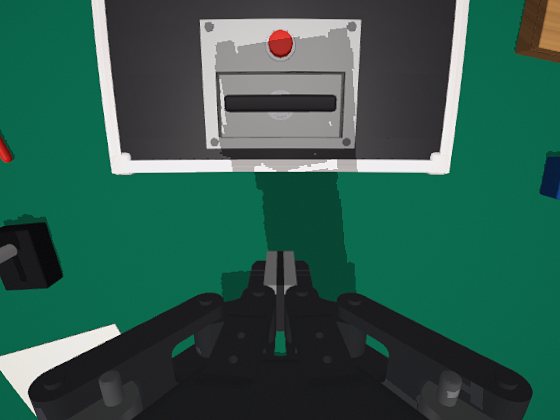

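The bar now spans (224,95) to (336,111), longer against the plate than before, so it looks popped. I'll check its length at z=0.172, then grip it above the shank.

```bash
python3 - <<'E'
from h import *
P=pix("pics/w2.png",[(224,103),(336,103)],[.172]*2); L=np.linalg.norm(P[0]-P[1]); print(L,P.mean(0))
B=np.r_[(.5*(P.mean(0)+BAR))[:2],0]
assert .09<L<.102
a=YAW+np.pi/2
manip.command_gripper(.045)
p=np.r_[BAR[:2],.25]; manip.move_to(p,ori(a)); 
p[2]=.181; manip.servo_line(p,rate=.06); manip.hold(.2); print(manip.get_contact_force(),manip.get_position())
snap("wrist","pics/w3.png")
f0=np.array(manip.get_contact_force())
manip.command_gripper(0.0,50); manip.hold(.3)
print(manip.get_width(),manip.get_grip_force(),np.array(manip.get_contact_force())-f0,manip.get_torque(),manip.get_position(),manip.get_time())
E
```

```text
0.09476113839820677 [ 0.54241022 -0.01116628  0.172     ]
[ 0.44935002 -0.28577579  0.06796933] [ 0.54199534 -0.01189617  0.18134287]
0.01231808600989798 52.76816368103027 [ 1.57297908 -0.53938968  4.20620583] [-0.02710954 -0.17381707 -0.01526564] [ 0.54216942 -0.01190368  0.18126028] 18.9917
```

View pics/w3.png

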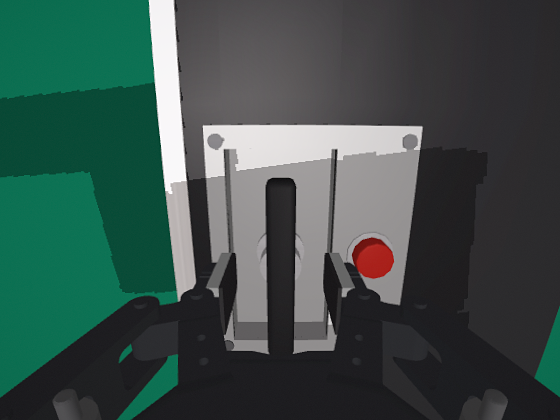

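The picture shows the popped bar at column 280, centred between the fingers, with the shank below it. The grip is firm, so I'll turn it in steps.

```bash
python3 - <<'E'
from h import *
a=YAW+np.pi/2; p=np.r_[manip.get_position()[:2],.1816]; p[:2]=BAR[:2]
for t in list(np.arange(.2,1.5,.2))+[1.5,1.571,1.6]:
    manip.move_to(p,ori(a+t)); manip.hold(.1)
    F=np.array(manip.get_contact_force()); print(round(t,2),np.round(F,1),np.round(manip.get_torque(),2),round(manip.get_width(),4),round(manip.get_time(),1))
    if np.linalg.norm(F)>18: break
manip.hold(.3); snap("wrist","pics/w4.png"); snap("side","pics/s4.png")
E
python3 - <<'E'
import cv2,numpy as np
a=cv2.imread("pics/w4.png");b=cv2.imread("pics/s4.png")[110:310,150:430]
a=cv2.resize(a,(400,300));b=cv2.resize(b,(400,300));cv2.imwrite("pics/m4.png",np.hstack([a,b]))
E
```

```text
0.2 [ 4.1 -0.8 -3.6] [-0.09 -0.76  0.11] 0.0126 19.4
0.4 [ 5.5 -0.9 -6.2] [-0.15 -0.84  0.12] 0.0126 19.8
0.6 [ 4.5 -1.5 -5.9] [-0.22 -0.82  0.11] 0.0126 20.2
0.8 [ 5.2 -1.5 -5.3] [-0.23 -0.81  0.11] 0.0126 20.6
1.0 [ 4.1 -2.3 -3. ] [-0.4  -0.79  0.04] 0.0124 21.0
1.2 [ 3.9 -2.4 -2.2] [-0.4  -0.68  0.06] 0.0129 21.4
1.4 [ 5.  -2.5 -2.5] [-0.44 -0.7   0.06] 0.0121 21.9
1.5 [ 4.9 -1.8 -2.6] [-0.41 -0.66  0.08] 0.0122 22.2
1.57 [ 3.7 -1.8 -3.1] [-0.48 -0.63  0.08] 0.0122 22.6
1.6 [ 3.9 -3.5 -2.7] [-0.47 -0.62 -0.45] 0.0123 22.9
```

View pics/m4.png

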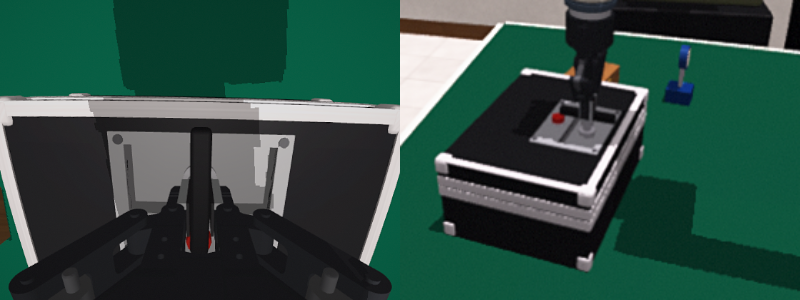

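The bar now lies along the case x axis, and the moment step at 1.6 rad shows it is at the stop, with the lid still down. Next I'll lift along the hinge arc.

```bash
python3 - <<'E'
from h import *
H=np.r_[BAR[:2]+.188*ex[:2],.095]; ey=np.array([-ex[1],ex[0],0])
p0=np.array(manip.get_position()); R0=R.from_rotvec(ori(YAW+np.pi+.01))
def pose(t):
    r=R.from_rotvec(ey*t); return H+r.apply(p0-H),(r*R0).as_rotvec()
T=np.arange(.06,.67,.06)
print([manip.solve_ik(*pose(t)) is not None for t in T])
for t in T:
    try: manip.servo_line(*pose(t),rate=.06)
    except manip.IKError as e: print("IK",t,e); break
    F=np.array(manip.get_contact_force()); print(round(t,2),np.round(F,1),np.round(manip.get_torque(),2),round(manip.get_width(),4),round(manip.get_time(),1))
    if np.linalg.norm(F)>32: break
manip.hold(.3); print(manip.get_contact_force()); snap("side","pics/s5.png")
E
```

```text
[True, True, True, True, True, True, True, True, True, True, True]
0.06 [ 2.4 -0.5 -1.1] [-0.29 -0.56 -0.2 ] 0.0127 23.7
0.12 [ 4.2 -1.7 -2. ] [-0.36 -0.61 -0.18] 0.0126 24.0
0.18 [ 4.  -1.  -3.3] [-0.38 -0.63 -0.12] 0.0126 24.4
0.24 [ 3.8 -2.5 -3.3] [-0.38 -0.71 -0.12] 0.0125 24.7
0.3 [ 1.9 -1.4 -4. ] [-0.38 -0.68 -0.13] 0.0126 25.1
0.36 [ 2.4 -1.6 -4.9] [-0.41 -0.65 -0.12] 0.0124 25.4
0.42 [ 1.1 -2.1 -4.9] [-0.41 -0.63 -0.18] 0.0127 25.8
0.48 [ 0.5 -1.3 -3. ] [-0.38 -0.59 -0.05] 0.0125 26.2
0.54 [-0.7 -2.  -4.7] [-0.4  -0.48 -0.06] 0.0123 26.5
0.6 [ 0.1 -1.2 -4.6] [-0.41 -0.44 -0.06] 0.0126 26.9
0.66 [-2.3 -0.6 -5. ] [-0.38 -0.34  0.05] 0.0124 27.2
[-2.47007353 -0.04135862 -5.08192286]
```

View pics/s5.png

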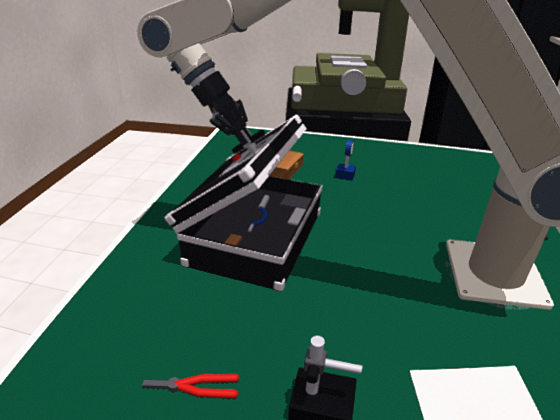

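The lid is well open, with its front edge at about (290,120). Now I'll release and back off along the tool axis.

```bash
python3 - <<'E'
from h import *
manip.command_gripper(.06); manip.hold(.2)
z=R.from_rotvec(manip.get_ee_rot()).as_matrix()[:,2]; p=np.array(manip.get_position())
for d in(.12,.09,.06):
    try: manip.servo_line(p-d*z,rate=.08); print(d); break
    except manip.IKError: pass
manip.hold(.5); snap("side","pics/s6.png"); print(manip.get_contact_force(),manip.get_time())
E
```

```text
0.12
[2.03809435 0.53973749 0.22856875] 30.5083
```

View pics/s6.png

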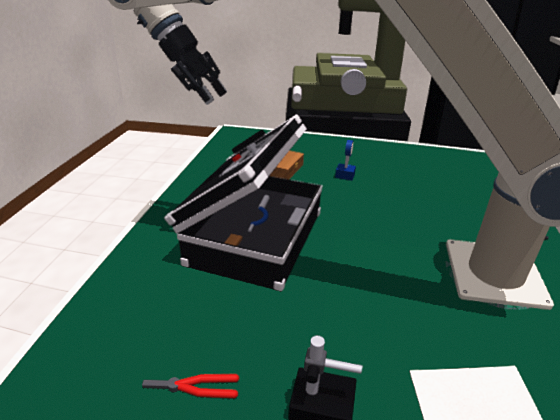

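The lid hasn't moved from where I left it (front corner still near (300,120)), the handle is out and turned, the gripper is clear and the bystanders are where they were.

```bash
python3 -c "
from rig import manip
print(manip.sign_off())"
```

```text
the job is handed in; nothing more can be done
None
```

The job is handed in: I pressed the button by feel (highest reading about 8 N), the T-handle popped out and I turned it to its stop, then lifted the lid to about 0.65 rad (37 degrees), where it stands open with the robot clear and the other things unmoved in the last picture; the verdict was not shown to me.

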